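Release the slide lock and bring the carriage to its end stop

ROBOT

A 6-joint arm with a two-finger parallel gripper is mounted at the origin on a cart in front of the work surface, level with it; the furniture and walls round the work are solid. World frame = base frame: x ahead of the robot, y to its left, z up, the work surface at z = 0. Lengths are in m, angles in rad, forces in N, time in s.
With the tool pointing down it reaches from about 0.35 to 0.975 m from the base axis. Payload 4.9 kg.
Tool frame: the origin (TCP) lies at the very end of the fingers, on their centre line; the grasp point (between the pads) lies 19 mm behind it; x points along the fingers, y is the direction in which the jaws open and shut, and the axes are right-handed (so a half turn about x gives the same grasp; the last joint's range is limited). The gripper opens to 85 mm and grips with 20 to 120 N. Pads are 22 mm wide; open, the fingers measure 114 mm over their backs; the gripper's body (76 mm by 85 mm) begins 54 mm behind the grasp point. The pads swing forward as they close: fully open they stand 13 mm farther back than shut.
Start: joints at [1.149, 0.053, 1.613, -0, 1.476, -0.119], TCP at [0.186, 0.597, 0.231] pointing down, gripper open.
Joint ranges: [-3.01, 3.01], [-1.01, 2.22], [0.06, 2.58], [-1.02, 4.17], [0.09, 2.62], [-3.14, 3.14]. Speed limits (rad/s): [2.57, 2.57, 3.14, 3.14, 3.14, 3.14].

INTERFACE

Orientations are given as a rotation vector (axis times angle).
In Python, from station import ctrl, get_image, calibration, finish_job, search_frame, cut_out, mark_of gives the robot as it stands. The module is installed in compiled form; this text tells all that it offers.
- The arm moves only by the tool arm_command, never from a script. Its argument "plan" is a list that holds one entry, the list of rows, each a list of 7 numbers: the shift along the tool's x, y, z in m, then the turn, a rotation vector about the tool's x, y, z in degrees, then the finger opening in m, from 0 to 0.0854. A call has 1 to 20 rows; each row shifts and turns the pose as measured when the row begins, along the tool's axes as they then stand; what a row does not reach is not made up. A row lasts 1/12 s, in which the tool goes at most 41.7 mm and 7.16 degrees, less where a joint would pass 70% of its speed; a pose out of reach is approached as far as the arm can. A call with a gripper value outside its range is refused whole. The fingers move at their own pace and stop on an object; "squeeze" is the grip in N (left out, the last holds). Time passes only in rows, so rows that do not move let the fingers close. It gives the time, the measured TCP pose, the force and the opening at its end, in the units of the state.
- ctrl.get_obs(): the state, without advancing time (a new reading comes with each control period).
- get_image(name): name is "scene" or "top" or "wrist"; returns the picture (400x640x3 uint8, red, green, blue); there is no depth.
- calibration(name): a dict with "fx", "fy", "cx", "cy" (pixels), "k1" (the pictures are not rectified: a ray, as slopes to the right and down, at radius r is drawn at 1 + k1 r^2 times it, then the intrinsics apply), "cam_to_world" (4x4, takes a point from camera to world coordinates); the wrist camera has in their place "hand_eye" (4x4, takes a point from camera to tool coordinates, whose origin is the TCP and whose axes are the tool frame's). Camera axes: x right, y down, z forward; pixel columns grow to the right and rows downward; lengths in m; the calibration is good to about 2 mm. A picture is of the moment at which its call begins: read the wrist's pose just before it. calibration takes no time and is no camera call.
- finish_job(): hands the job in, once; it reports no verdict.
Trained networks look in the newest picture that a camera, given by its name, has taken for a name from the list of things; names that differ only in an ending like _2 or _b are one class to them, and where a whole thing is asked for, a point or a joint stands for the part that bears it (a point fixed in the world has none). Each returns a list of dicts, best first, with "conf" (0 to 1); they miss things now and then, are a little off and sometimes report something else, mostly with a low value. They report only what shows in the picture. A call takes as long as a camera call. They do not tell look-alikes from the thing itself.
- search_frame(camera, thing): "at" ([x, y, z] in m, in the coordinates of the camera as it stood for that picture, good to about 4 mm: the middle of the surface that is visible of it).
- cut_out(camera, thing): "mask" (400x640 bool, what is visible of it).
- mark_of(camera, thing): "at" ([x, y, z] in m, in the coordinates of the camera as it stood for that picture, good to about 4 mm: a listed point, or the origin of a listed thing).
The state is a dict: "t": time; "q": joint angles; "dq": joint speeds; "effort": joint torques, N m; "tool_pos": TCP position; "tool_rot": TCP orientation; "contact_force": force on the tool from outside, world axes, zero at the start; "wrist_torque": the same for the moment, N m; "opening": finger opening in m.
Only numpy, scipy, OpenCV 4.12 (cv2) and the standard library are available. Lean on these libraries where they do the work, as an engineer would, in place of code of your own. Each camera call takes 0.05 s, during which the arm holds its last target. There are 200 camera calls.

TASK

Bring the panel carriage on the bench slide up against its end stop, the tall block with the rubber buffers (not the low thin plate at the other end). The carriage is locked: with the fingertips push down the ribbed button between its two lugs, keep it down for the whole stroke while you push the carriage along until it rests on the buffers, and only then let the button spring up, so that the carriage is locked there. Only push: grasp and lift nothing, and leave the panels lying on the carriage and the things round the slide where they are.

Things in the scene. Friction and masses are not known exactly. Their poses are not given: they have to be found in the camera images.
- slide: fixed linear slide on the bench, 140 x 560 mm aluminium base, 34 mm high, with a slotted channel along the robot's side and a steel guide rail along the far side. Origin: centre of the underside, on the bench. Its y axis is the direction of travel (horizontal), its x axis points away from the robot, z up
- carriage (a joint): position of the carriage along the slide's y axis in m, 0 = middle of the slide, where it starts. At the buffers it is +0.135 or -0.135. Locked by a pawl in a toothed rack (15 mm pitch, about 1.5 mm of play) unless the button is down; with the button down it slides with about 1.5 N of friction and stays where it is left
- carriage_mid (a point): centre of the top face of the carriage deck, 46 mm above the bench. The carriage is a grey plate 136 mm (slide x) x 150 mm (slide y, so its ends are 75 mm from this point) x 10 mm.
- button_top (a point): centre of the top face of the ribbed black lock button on the near half of the carriage, 45 mm to the robot's side (slide -x) of the carriage centre line, 62 mm above the bench when up. The button is 28 mm (slide x) x 46 mm (slide y) and goes straight down 6 mm
- lugs (a point): point midway between the tops of the two grey lugs fixed to the carriage before and behind the button along slide y: 64 mm apart inside, 12 mm thick, 36 mm wide (slide x), tops 74 mm above the bench. Shut fingertips go between them onto the button and can push a lug or, by friction, the button itself
- button (a joint): depth of the lock button in m: 0 up (locked), 0.006 fully down; spring force 5 N at the top, 7 N at the bottom, then a hard stop. The lock is free once the button is more than 3.5 mm down; the button springs up only where the pawl meets a gap of the rack, as at the start and when the carriage is against the buffers (within 2.5 mm)
- end_stop: the end stop: dark steel bridge across the slide, 134 mm (slide x) x 24 mm (slide y), with a tall block in its middle (top 89 mm above the bench), and round rubber buffers standing 8 mm proud of both faces. Origin on its mid-plane at bench height. It may be at either end of the slide. The carriage touches the buffers when carriage_mid is 95 mm (horizontally) from this origin
- park_plate: the park plate at the other end of the slide: plain low steel bar across it, 126 x 6 mm, top about 51 mm above the bench, no buffers. Origin on its mid-plane at bench height. Not the goal
- panels: loose stack of board panels, 60 x 134 x 57 mm, that rides on the far half of the carriage between two low steel end clips; origin at the centre of its underside, 46 mm above the bench. It must stay on the carriage and not be lifted
- paste_jar: round jar, 61 mm diameter, 53 mm high, standing close to the near side of the slide; origin at the centre of its underside. Leave it alone
- cutters: side cutters, 51 x 131 x 11 mm, lying close to the near side of the slide; origin under its centre. Leave alone
- flux_bottle: dropper bottle, 38 mm diameter, 109 mm high, left of the slide; origin under its centre. Leave alone
- ipa_pump: pump dispenser, 66 mm diameter, 128 mm high, left of the slide; origin under its centre. Leave alone
- marker: pen, 135 mm long, 16 mm thick, lying near the front edge on the left; origin under its centre. Leave alone
- screwdriver: screwdriver, 191 mm long, 30 mm thick, lying near the front edge on the right; origin under its centre. Leave alone
There are look-alikes about, which are no part of the job. What is shaped like the panels but green is not meant.

How it is judged:
On the way, in this order (a step that is already met when the one before it is completed fails the run):
1. the lock button is pressed down while the carriage is still near its start (value of joint button above 0.004 m and distance of carriage_mid from where it was at the start of the episode below 0.02 m), for 0.2 s.
2. the carriage is against the end stop's buffers with the button still held down (horizontal distance between carriage_mid and end_stop below 0.098 m and value of joint button above 0.003 m), for 0.2 s.
At the end, for the whole second after the job is handed in: the carriage stands against the end stop's buffers (gap under 3 mm), at rest, with the button sprung up (less than 1.5 mm down), the panels still lie on the carriage within 15 mm of their place, and every other loose thing is within 20 mm of where it stood (horizontal distance between carriage_mid and end_stop below 0.098 m and value of joint button below 0.0015 m and velocity of joint carriage between -0.005 and 0.005 m/s and distance of each of paste_jar, flux_bottle, ipa_pump, cutters, marker, screwdriver from where it was at the start of the episode below 0.02 m and x of panels in the frame of carriage_mid between 0.019 and 0.049 m and y of panels in the frame of carriage_mid between -0.015 and 0.015 m and z of panels in the frame of carriage_mid between -0.005 and 0.01 m); the robot touches nothing.
It fails at once if the panels are lifted or shifted on the carriage by more than 15 mm (not (x of panels in the frame of carriage_mid between 0.019 and 0.049 m and y of panels in the frame of carriage_mid between -0.015 and 0.015 m and z of panels in the frame of carriage_mid between -0.005 and 0.01 m)).
It fails at once if the button is let up part-way: the carriage more than 20 mm from its start and more than 8 mm from the buffers with the button less than 1.5 mm down (distance of carriage_mid from where it was at the start of the episode above 0.02 m and horizontal distance between carriage_mid and end_stop above 0.103 m and value of joint button below 0.0015 m).
It fails at once if a loose thing beside the slide (jar, bottle, dispenser, cutters, pen, screwdriver) is shifted more than 20 mm or lifted (distance of any of paste_jar, flux_bottle, ipa_pump, cutters, marker, screwdriver from where it was at the start of the episode above 0.02 m or height (world z) of any of paste_jar, flux_bottle, ipa_pump, cutters, marker, screwdriver above 0.015 m).
It also fails if it takes over 35 s, if anything falls off the work surface, if the arm or the gripper's body presses on something with over 40 N, if the wrist force passes 120 N, or if a joint passes its speed limit or range.

## Working session

There is one attempt and no reset: what is moved stays moved. The work goes in short steps, Python scripts to look and compute and a tool call to move; the robot and the scene stay as the last step left them, time stands still between calls to the robot, and variables do not carry over. Pictures are saved under pics/ and viewed, about 8 in all and at most 12, crops included, and the job is handed in when it is done.

Besides the shell and the picture viewer there is one more tool, called after "Call:" as a command line: name --argument value ..., lists and objects as JSON in quotes. arm_command: Moves the arm, as the interface text tells. Its arguments: {"type":"object","properties":{"plan":{"type":"array","items":{"type":"array","items":{"type":"array","items":{"type":"number"}}}},"squeeze":{"type":"number"}},"required":["plan"]}

```bash
mkdir -p pics; cat > h.py <<'E'
import numpy as np, cv2
from scipy.spatial.transform import Rotation as R
from station import *
def T(cam):
    c=calibration(cam)
    if cam!="wrist": return np.array(c["cam_to_world"])
    o=ctrl.get_obs(); M=np.eye(4); M[:3,:3]=R.from_rotvec(o["tool_rot"]).as_matrix(); M[:3,3]=o["tool_pos"]
    return M@np.array(c["hand_eye"])
def w(cam,p,M=None): return ((T(cam) if M is None else M)@np.r_[p,1])[:3]
def save(cam,f):
    M=T(cam); im=get_image(cam); cv2.imwrite(f"pics/{f}.png",im[:,:,::-1]); return im,M
def marks(cam,things,M):
    for t in things:
        for d in mark_of(cam,t)[:3]:
            print(cam,t,round(d["conf"],2),w(cam,d["at"],M).round(4))
E
python3 - <<'E'
from h import *
for c in ("top","scene"):
    im,M=save(c,c+"0"); marks(c,["carriage_mid","button_top","lugs","end_stop","park_plate","panels","paste_jar","slide"],M)
o=ctrl.get_obs();print(o["t"],o["tool_rot"],R.from_rotvec(o["tool_rot"]).as_matrix().round(3))
a=cv2.imread("pics/top0.png");cv2.imwrite("pics/both.png",np.vstack([cv2.resize(a,(480,300)),cv2.resize(cv2.imread("pics/scene0.png"),(480,300))]))
E
```

```text
top carriage_mid 0.93 [ 0.5907 -0.0197  0.0493]
top carriage_mid 0.23 [ 0.5947 -0.0201  0.0032]
top button_top 0.52 [ 0.5456 -0.0306  0.0628]
top button_top 0.23 [ 0.5951 -0.0192  0.0045]
top lugs 0.57 [ 0.5421 -0.0293  0.0755]
top end_stop 0.76 [0.5529 0.2005 0.0019]
top end_stop 0.55 [0.4593 0.0793 0.0055]
top end_stop 0.18 [ 0.5918 -0.0232  0.0481]
top park_plate 0.16 [ 0.5432 -0.0245  0.0755]
top panels 0.91 [ 0.6266 -0.0154  0.0423]
top panels 0.8 [ 0.5074 -0.5201  0.0023]
top slide 0.61 [ 0.5928 -0.0191  0.005 ]
scene carriage_mid 0.88 [ 0.5929 -0.0198  0.0475]
scene button_top 0.61 [ 0.5456 -0.0274  0.0663]
scene lugs 0.82 [ 0.5462 -0.024   0.0774]
scene end_stop 0.76 [ 5.587e-01  2.055e-01 -3.000e-04]
scene end_stop 0.39 [ 0.3163  0.2343 -0.0011]
scene park_plate 0.39 [ 0.6279 -0.249   0.0022]
scene panels 0.91 [ 0.6235 -0.0152  0.0458]
scene panels 0.91 [ 0.5033 -0.5219  0.008 ]
scene paste_jar 0.68 [0.455  0.075  0.0034]
scene slide 0.87 [ 0.5929 -0.0219  0.0034]
0.9 [ 0.23767121  1.55768017 -0.23767123] [[ 0.     0.298  0.954]
 [-0.     0.954 -0.298]
 [-1.     0.     0.   ]]
```

View pics/top0.png

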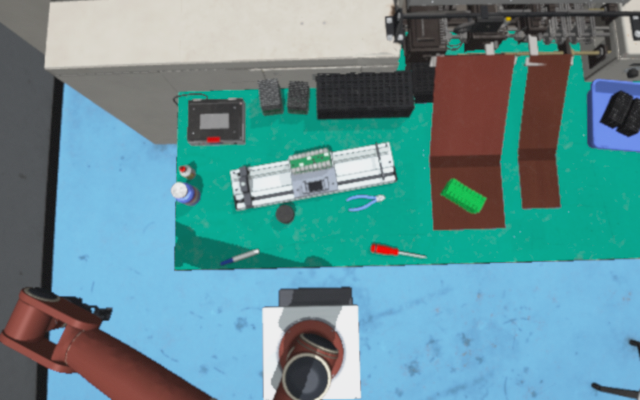

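View pics/scene0.png

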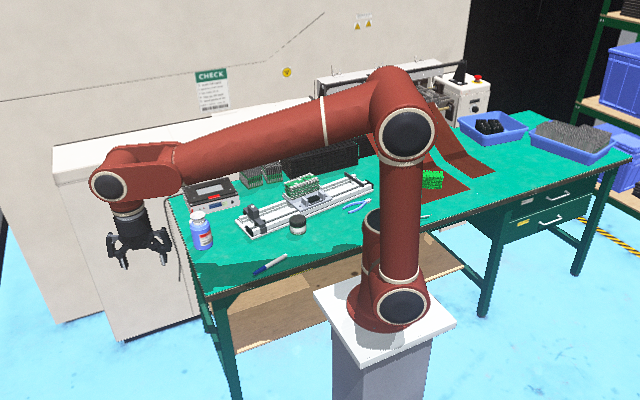

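The tall end stop is at the left end, about (0.555, 0.203); top pixel (240,187). The park plate is at the right, pixel (393,165). The panels on the carriage are at pixel (310,160), and the green stack at (463,196) is the decoy. All this fits the 0.230 m geometry, so I push toward +y, with slide y about 9° left of world +y.

Call:
arm_command --plan '[[[0,-0.027,0.0295,0,0,0,0],[0,-0.027,0.0295,0,0,0,0],[0,-0.027,0.0295,0,0,0,0],[0,-0.027,0.0295,0,0,0,0],[0,-0.027,0.0295,0,0,0,0],[0,-0.027,0.0295,0,0,0,0],[0,-0.027,0.0295,0,0,0,0],[0,-0.027,0.0295,0,0,0,0],[0,-0.027,0.0295,0,0,0,0],[0,-0.027,0.0295,0,0,0,0],[0,-0.027,0.0295,0,0,0,0],[0,-0.027,0.0295,0,0,0,0],[0,-0.027,0.0295,0,0,0,0],[0,-0.027,0.0295,0,0,0,0],[0,-0.027,0.0295,0,0,0,0],[0,-0.027,0.0295,0,0,0,0],[0,-0.027,0.0295,0,0,0,0],[0,-0.027,0.0295,0,0,0,0]]]' --squeeze 40

```text
t: 2.4
tool_pos: [0.5612, -0.044, 0.2336]
tool_rot: [0.232, 1.548, -0.221]
contact_force: [0.4, -0.1, 1.1]
opening: -0.0
```

Call:
arm_command --plan '[[[0,0,0,-6.6,0,0,0],[0,0,0,-6.6,0,0,0],[0,0,0,-6.6,0,0,0],[0,0,0,-6.6,0,0,0],[0,0,0,0,0,0,0]]]'

```text
t: 2.82
tool_pos: [0.5647, -0.0543, 0.233]
tool_rot: [-0.14, 1.554, 0.142]
contact_force: [0.5, -0.6, -0.3]
opening: 0.0001
```

```bash
cat > look.py <<'E'
from h import *
import sys
o=ctrl.get_obs(); im,M=save("wrist",sys.argv[1])
marks("wrist",["carriage_mid","button_top","lugs","end_stop","park_plate","panels"],M)
print(o["t"],o["tool_pos"].round(4) if hasattr(o["tool_pos"],"round") else o["tool_pos"]);print(R.from_rotvec(o["tool_rot"]).as_matrix().round(3))
E
python3 look.py w1
```

```text
wrist carriage_mid 0.72 [ 0.5874 -0.018   0.0465]
wrist button_top 0.96 [ 0.5457 -0.0278  0.0649]
wrist lugs 0.67 [ 0.5491 -0.028   0.0772]
wrist end_stop 0.7 [0.5586 0.2085 0.0045]
wrist park_plate 0.78 [ 0.6245 -0.248  -0.003 ]
wrist park_plate 0.54 [ 0.4554  0.075  -0.002 ]
wrist panels 0.95 [ 0.6257 -0.0133  0.0448]
2.8167 [ 0.5647 -0.0543  0.233 ]
[[ 0.012 -0.179  0.984]
 [ 0.003  0.984  0.179]
 [-1.     0.001  0.012]]
```

View pics/w1.png

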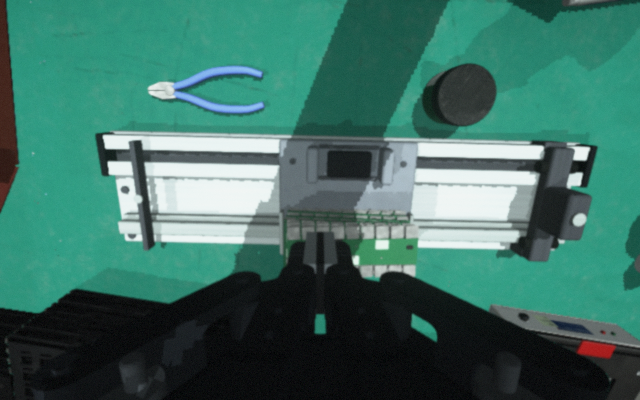

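Call:
arm_command --plan '[[[0,0.0146,-0.007,1.5,0.7,0,0],[0,0.0146,-0.007,0,0,0,0],[0.03,0,0,0,0,0,0],[0.03,0,0,0,0,0,0],[0.03,0,0,0,0,0,0],[0.03,0,0,0,0,0,0],[0.01,0,0,0,0,0,0],[0,0,0,0,0,0,0]]]'

```text
t: 3.83
tool_pos: [0.5469, -0.0224, 0.1039]
tool_rot: [-0.121, 1.556, 0.119]
contact_force: [-1.1, 0.2, -0.1]
opening: 0.0001
```

```bash
python3 look.py w2
```

```text
wrist carriage_mid 0.58 [ 0.5006 -0.1979  0.0021]
wrist button_top 0.71 [ 0.5469 -0.0272  0.065 ]
wrist button_top 0.46 [ 0.6246 -0.0113  0.0439]
wrist lugs 0.65 [ 0.5485 -0.0287  0.0721]
wrist end_stop 0.43 [ 0.4544  0.0781 -0.0015]
wrist panels 0.73 [ 0.6284 -0.0096  0.0465]
3.8333 [ 0.5469 -0.0224  0.1039]
[[ 0.012 -0.152  0.988]
 [-0.001  0.988  0.152]
 [-1.    -0.003  0.011]]
```

View pics/w2.png

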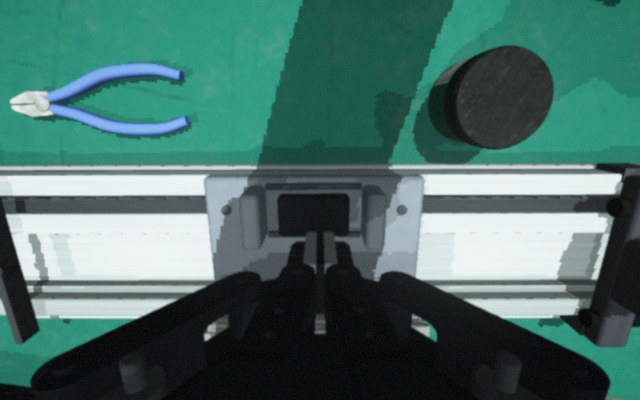

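Call:
arm_command --plan '[[[0.01,-0.004,-0.001,0,0,0,0],[0.013,0,0,0,0,0,0],[0.01,0,0,0,0,0,0],[0.003,0,0,0,0,0,0],[0,0,0,0,0,0,0]]]'

```text
t: 4.6
tool_pos: [0.5525, -0.0289, 0.0717]
tool_rot: [-0.123, 1.543, 0.115]
contact_force: [-0.4, -0.3, -0.5]
opening: 0.0001
```

Call:
arm_command --plan '[[[0.003,0,0,0,0,0,0],[0.003,0,0,0,0,0,0],[0.003,0,0,0,0,0,0]]]'

```text
t: 4.85
tool_pos: [0.5524, -0.029, 0.0614]
tool_rot: [-0.123, 1.544, 0.115]
contact_force: [-1.8, 0.9, 4.6]
opening: 0.0002
```

Call:
arm_command --plan '[[[0.003,0,0,0,0,0,0],[0.003,0,0,0,0,0,0],[0.003,0,0,0,0,0,0]]]'

```text
t: 5.1
tool_pos: [0.5526, -0.0293, 0.0557]
tool_rot: [-0.124, 1.548, 0.115]
contact_force: [-13.8, -0.7, 26.8]
opening: 0.0
```

Call:
arm_command --plan '[[[0.002,0,-0.001,0,0,0,0],[0.002,0,-0.001,0,0,0,0],[0.002,0,-0.001,0,0,0,0],[0.002,0,-0.001,0,0,0,0]]]'

```text
t: 5.43
tool_pos: [0.5527, -0.0302, 0.0561]
tool_rot: [-0.125, 1.543, 0.115]
contact_force: [-3.7, 1.8, 9.4]
opening: -0.0
```

Call:
arm_command --plan '[[[0.003,0,-0.001,0,0,0,0],[0.003,0,-0.001,0,0,0,0],[0.003,0.003,-0.001,0,0,0,0],[0.003,0.004,-0.001,0,0,0,0],[0.003,0.005,-0.001,0,0,0,0]]]'

```text
t: 5.85
tool_pos: [0.5517, -0.0237, 0.056]
tool_rot: [-0.135, 1.538, 0.108]
contact_force: [-6.6, -2.7, 15.1]
opening: 0.0
```

Call:
arm_command --plan '[[[0.003,0.006,-0.001,0,0,0,0],[0.003,0.006,-0.001,0,0,0,0],[0.003,0.006,-0.001,0,0,0,0]]]'

```text
t: 6.1
tool_pos: [0.5496, -0.01, 0.0559]
tool_rot: [-0.143, 1.535, 0.101]
contact_force: [-7.4, -3.5, 15.6]
opening: 0.0
```

```bash
python3 look.py w3; python3 - <<'E'
from h import *
im,M=save("top","t3");marks("top",["carriage_mid","panels"],M)
E
```

```text
wrist button_top 0.57 [ 0.5424 -0.0089  0.0595]
6.1 [ 0.5496 -0.01    0.0559]
[[ 0.035 -0.155  0.987]
 [-0.024  0.988  0.156]
 [-0.999 -0.029  0.031]]
top panels 0.69 [ 0.508  -0.525   0.0038]
top panels 0.5 [0.6265 0.0063 0.0403]
```

View pics/w3.png

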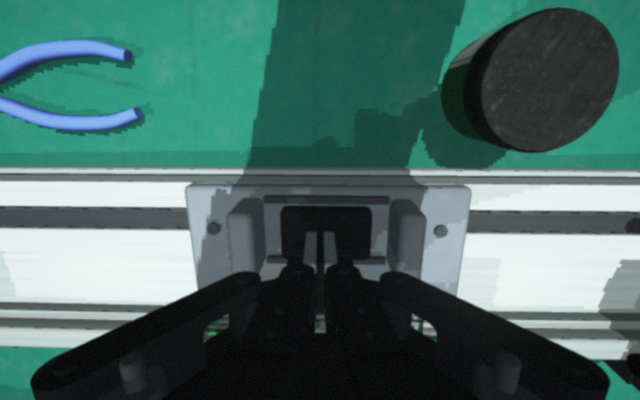

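Call:
arm_command --plan '[[[0.003,0.006,-0.001,0,0.3,0.4,0],[0.003,0.006,-0.001,0,0.3,0.4,0],[0.003,0.006,-0.001,0,0.3,0.4,0],[0.003,0.006,-0.001,0,0.3,0.4,0],[0.003,0.006,-0.001,0,0.3,0.4,0]]]'

```text
t: 7.02
tool_pos: [0.5457, 0.0144, 0.0559]
tool_rot: [-0.127, 1.559, 0.121]
contact_force: [-6.8, -3.4, 14.2]
opening: -0.0001
```

Call:
arm_command --plan '[[[0.003,0.006,-0.001,0,0.2,0.2,0],[0.003,0.006,-0.001,0,0.2,0.2,0],[0.003,0.006,-0.001,0,0.2,0.2,0],[0.003,0.006,-0.001,0,0.2,0.2,0],[0.003,0.006,-0.001,0,0.2,0.2,0],[0.003,0.006,-0.001,0,0.2,0.2,0]]]'

```text
t: 7.52
tool_pos: [0.541, 0.0444, 0.0559]
tool_rot: [-0.125, 1.575, 0.127]
contact_force: [-5.6, -3.5, 15.1]
opening: -0.0
```

Call:
arm_command --plan '[[[0.003,0.006,-0.001,0,0.2,0.2,0],[0.003,0.006,-0.001,0,0.2,0.2,0],[0.003,0.006,-0.001,0,0.2,0.2,0],[0.003,0.006,-0.001,0,0.2,0.2,0],[0.003,0.006,-0.001,0,0.2,0.2,0]]]'

```text
t: 7.93
tool_pos: [0.5369, 0.0705, 0.0559]
tool_rot: [-0.122, 1.588, 0.133]
contact_force: [-6.2, -2.3, 13.8]
opening: 0.0001
```

Call:
arm_command --plan '[[[0.003,0.006,-0.001,0,0,0,0],[0.003,0.006,-0.001,0,0,0,0],[0.003,0.006,-0.001,0,0,0,0],[0.003,0.006,-0.001,0,0,0,0],[0.003,0.006,-0.001,0,0,0,0]]]'

```text
t: 8.35
tool_pos: [0.5327, 0.0972, 0.0559]
tool_rot: [-0.13, 1.581, 0.127]
contact_force: [-6.2, -3.0, 14.2]
opening: 0.0001
```

Call:
arm_command --plan '[[[0.003,0.004,-0.001,0,0,0,0],[0.003,0.004,-0.001,0,0,0,0],[0.003,0.004,-0.001,0,0,0,0]]]'

```text
t: 8.6
tool_pos: [0.5321, 0.1069, 0.0559]
tool_rot: [-0.137, 1.574, 0.122]
contact_force: [-1.5, -7.2, 9.7]
opening: 0.0001
```

```bash
python3 look.py w4
```

```text
wrist button_top 0.63 [0.5254 0.102  0.0616]
wrist end_stop 0.7 [0.557  0.2084 0.0015]
8.6 [0.5321 0.1069 0.0559]
[[-0.007 -0.164  0.986]
 [-0.01   0.986  0.164]
 [-1.    -0.009 -0.008]]
```

View pics/w4.png

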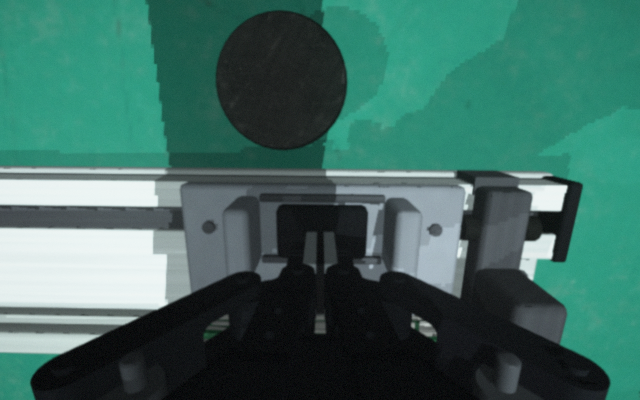

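The carriage edge now meets the buffer at pixel (465,215), and the side force has risen to 7 N. I'll keep pressing down and push gently to confirm it is against the stop.

Call:
arm_command --plan '[[[0.0035,0.003,-0.001,0,0,0,0],[0.0035,0.003,-0.001,0,0,0,0],[0.0035,0.003,-0.001,0,0,0,0],[0.0035,0.003,-0.001,0,0,0,0],[0.0035,0.003,-0.001,0,0,0,0]]]'

```text
t: 9.37
tool_pos: [0.5324, 0.1077, 0.0559]
tool_rot: [-0.165, 1.569, 0.1]
contact_force: [-7.6, -10.7, 18.3]
opening: 0.0
```

Call:
arm_command --plan '[[[0.003,0.002,-0.001,0,0,0,0],[0.003,0.002,-0.001,0,0,0,0],[0.001,0.001,0,0,0,0,0],[-0.003,0.0005,0,0,0,0,0],[-0.005,0,0,0,0,0,0],[-0.01,0,0,0,0,0,0],[-0.02,0,0,0,0,0,0],[-0.03,0,0,0,0,0,0],[-0.03,0,0,0,0,0,0],[-0.03,0,0,0,0,0,0],[-0.02,0,0,0,0,0,0],[0,0,0,0,0,0,0]]]'

```text
t: 10.37
tool_pos: [0.5314, 0.1166, 0.2134]
tool_rot: [-0.174, 1.566, 0.093]
contact_force: [0.8, 0.6, 1.2]
opening: -0.0
```

```bash
python3 look.py w5; python3 - <<'E'
from h import *
im,M=save("scene","s5");marks("scene",["carriage_mid","button_top","end_stop","panels","paste_jar"],M)
E
```

```text
wrist carriage_mid 0.71 [0.5674 0.1138 0.0428]
wrist carriage_mid 0.62 [ 0.5014 -0.1971  0.0037]
wrist carriage_mid 0.21 [0.5264 0.108  0.0629]
wrist button_top 0.78 [0.5237 0.1083 0.0652]
wrist button_top 0.3 [ 0.534   0.4036 -0.0026]
wrist lugs 0.65 [0.5228 0.1048 0.0762]
wrist end_stop 0.78 [0.5563 0.2081 0.0013]
wrist park_plate 0.71 [ 0.5023 -0.199   0.0033]
wrist panels 0.83 [0.6052 0.123  0.0443]
wrist panels 0.38 [ 0.5906 -0.0204 -0.0024]
10.3667 [0.5314 0.1166 0.2134]
[[ 0.005 -0.169  0.986]
 [-0.052  0.984  0.169]
 [-0.999 -0.052 -0.004]]
scene carriage_mid 0.64 [0.5729 0.1143 0.0474]
scene button_top 0.72 [ 0.5597  0.2066 -0.0018]
scene button_top 0.47 [0.5258 0.1038 0.0653]
scene button_top 0.35 [0.4564 0.0731 0.0014]
scene end_stop 0.84 [ 0.5577  0.2083 -0.0017]
scene panels 0.58 [ 0.5048 -0.521   0.0082]
scene paste_jar 0.78 [0.4539 0.0732 0.0021]
scene paste_jar 0.73 [0.5255 0.1041 0.065 ]
```

View pics/w5.png

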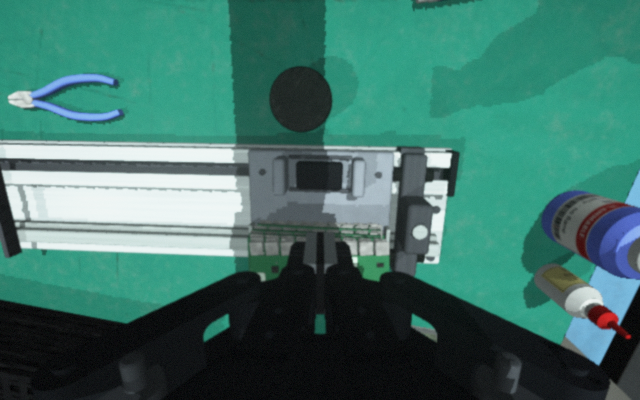

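```bash
python3 -c "
import cv2
a=cv2.imread('pics/w5.png')[130:280,230:470];cv2.imwrite('pics/c5.png',cv2.resize(a,None,fx=3.3,fy=3.3,interpolation=2))"
```

```text
(no output)
```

View pics/c5.png

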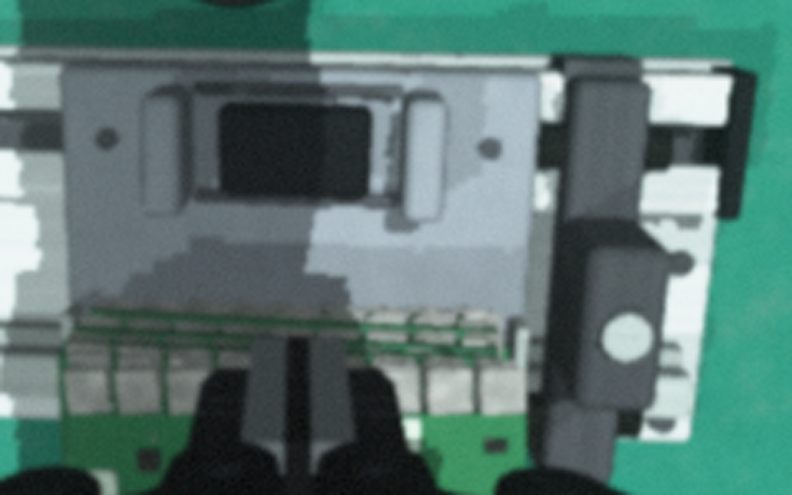

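The gap between deck and bridge in the crop is about 9 mm at pixels 535–565, which is the 8 mm buffer length within error. The button is up.

```bash
python3 -c "
from station import *
print(finish_job())"
```

```text
the job is handed in; nothing more can be done
None
```

I pressed the lock button down fully, to a fingertip height of 56 mm, and kept it down while pushing the carriage about 135 mm to the tall end stop. There I pushed until it stopped moving, at about 11 N sideways. Then I lifted straight off so the button could spring up, and handed the job in at about 11 s. `finish_job` reports no verdict.

**Last checks**
- **Carriage:** `carriage_mid` is about 95 mm from `end_stop`. In the enlarged picture the gap to the bridge is about 9 mm, against 8 mm of buffer, so it rests on them within measuring error.
- **Button:** it measured 65 mm high, the same as before I pressed it, so it is up. The given height is 62 mm, so the network reads about 3 mm high.
- **Panels:** they are still on the carriage, about 35 mm from its centre line. The jar is where it was. In the last picture the cutters, flux bottle and dispenser look untouched. I did not look at the marker and screwdriver again.
- **Contact:** the tool is clear, at about 1.5 N, which is sensor noise.

**Imperfections**
- The fingertips landed about 6 mm off the button's centre, toward the panels.
- The tool tilted by 2–3° at times. I corrected this part-way along the stroke, and it tilted again to about 3° at the stop.
- Some network detections were wrong and I ignored them, such as the green stack reported as panels and the jar reported as the end stop.

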